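Set and hold a sprung length stop on the welding table

ROBOT

A 6-joint arm with a two-finger parallel gripper is mounted at the origin on the work surface. World frame = base frame: x ahead of the robot, y to its left, z up, the work surface at z = 0. Lengths are in m, angles in rad, forces in N, time in s.
With the tool pointing down it reaches from about 0.425 to 0.95 m from the base axis. Payload 14.7 kg.
Tool frame: the origin (TCP) lies midway between the tips of the shut fingers; the grasp point (between the pads) lies 19 mm behind it (robot.grip_depth is the distance from the TCP to the grasp point, in m); z points along the fingers, y is the line along which they close (so a half turn about z gives the same grasp; the last joint's range is limited). The gripper opens to 85 mm and grips with 20 to 120 N. Pads are 22 mm wide; open, the fingers measure 114 mm over their backs; the gripper's body (76 mm by 85 mm) begins 54 mm behind the grasp point. The pads swing forward as they close: fully open they stand 13 mm farther back than shut.
Start: joints at [-1.17, 0.48, 1.596, -0, 1.065, -0.047], TCP at [0.281, -0.586, 0.231] pointing down, gripper open.
Joint ranges: [-2.75, 2.75], [-0.82, 2.05], [0.23, 2.67], [-1.56, 4.7], [0.09, 2.69], [-2.92, 2.92]. Speed limits (rad/s): [1.89, 1.89, 2.39, 3.01, 3.01, 3.01].

INTERFACE

Orientations are given as a rotation vector (axis times angle).
In Python, from rig import robot gives the robot as it stands. Calls block until the motion is done:
- robot.move_ptp(position, orientation): joint-space move of the TCP to a pose.
- robot.servo_line(position, rate=0.15, frame=None): straight line of the TCP; frame=None keeps the orientation; rate is the mean speed in m/s.
- robot.movej(angles): joint-space move.
- robot.grip(opening, squeeze=None): finger opening in m; squeeze is the grip in N (None keeps the last); returns when the fingers have stopped.
- robot.sleep(seconds).
- robot.solve_ik(position, orientation): joint angles nearest the present ones, or None.
- robot.get_obs(): the state.
- robot.get_image(name): name is "scene" or "top" or "wrist"; returns the picture (400x640x3 uint8, red, green, blue); there is no depth.
- robot.calibration(name): a dict with "mtx" (3x3 intrinsics, pixels), "world_to_cam" (4x4, takes a point from world to camera coordinates). Camera axes: x right, y down, z forward; pixel columns grow to the right and rows downward; lengths in m; the calibration is good to about 2 mm. A picture is of the moment at which its call begins: read the wrist's pose just before it. calibration takes no time and is no camera call; for the wrist camera it gives the pose at the moment of the call.
A pose or a line that the arm cannot do raises robot.MotionError and nothing moves.
- robot.hand_in(): hands the job in; it is judged then, once.
Trained networks look in the newest picture that a camera, given by its name, has taken for a name from the list of things; names that differ only in an ending like _2 or _b are one class to them, and where a whole thing is asked for, a point or a joint stands for the part that bears it (a point fixed in the world has none). Each returns a list of dicts, best first, with "score" (0 to 1); they miss things now and then, are a little off and sometimes report something else, mostly with a low value. They report only what shows in the picture. A call takes as long as a camera call.
- robot.boxes_of(camera, name): "position" ([x, y, z] in m, in the coordinates of the camera as it stood for that picture, good to about 4 mm: the middle of the surface that is visible of it).
- robot.tip_of(camera, name): "position" ([x, y, z] in m, in the coordinates of the camera as it stood for that picture, good to about 4 mm: a listed point, or the origin of a listed thing).
The state is a dict: "clock": time; "qpos": joint angles; "qvel": joint speeds; "tau": joint torques, N m; "position": TCP position; "ee_rot": TCP orientation; "force": force on the tool from outside, world axes, zero at the start; "moment": the same for the moment, N m; "gripper_width": finger opening in m; "grasp_force": force on a finger pad.
Only numpy, scipy, OpenCV 4.12 (cv2) and the standard library are available. Lean on these libraries where they do the work, as an engineer would, in place of code of your own. Each camera call takes 0.05 s, during which the arm holds its last target. There are 200 camera calls.

TASK

Push the release plunger of the length stop all the way down so that its sprung leg shoots out. Then push the leg back against its spring until its pointer lines up with the raised mark tab while the cam lever is still open, wait there a moment, and with the leg kept on the mark squeeze the cam lever fully closed towards the upright post beside it. Finish while still holding: the leg on its mark and the lever closed, as both spring back when let go; leave the hammer, wrench and tube offcut where they lie.

Things in the scene. Friction and masses are not known exactly. Their poses are not given: they have to be found in the camera images.
- base: Length stop's dark base plate, fixed to the table, x -60..110, y -185..175, 12 mm thick. Origin on the table under the leg's centre line; x across the leg (to the scale), y along it: the leg springs out to -y, is pushed back to +y. Grey housing (80 x 100 mm, centre x 0, y 110, top 67 mm above the table) guides the leg and carries the plunger. Yaw varies.
- leg: Sliding leg: 30 mm square aluminium tube along base y; its axes are base's. Latched at the start with its origin on base's; released, it goes 110 mm to -y in about 1 s. Its spring pushes out with 2 N (fully out) to 6 N (latched). Pushed back it does not latch again. It carries fence, post and cam lever; fingers pointing down can straddle post and lever, -y of the fence, tips above z 55 mm.
- fence (a point): Middle of the -y face of the upright bright aluminium fence plate across the leg: push on this face, e.g. with the sides of both fingers, to move the leg to +y. Plate in leg coordinates (mm): x -62..62, y -6..0, z 49..95; this point at 0, -6, 72.
- post (a point): Middle of the outer (-x) face of the fixed upright aluminium post on the leg, on the -y side of the fence. Post in leg coordinates (mm): x -22..-12, y -32..-6, z 50..102; this point at -22, -19, 84. One finger goes outside it, the other outside the lever bar facing it, closing along x.
- pointer (a point): Tip of the leg's brass pointer blade (4 mm thick in y), sticking out to base +x past the fence's end; in leg coordinates x 78, y -3, z 30 mm: its y is that of the middle of the fence's thickness.
- mark: The mark: thin brass tab (4 mm in y, 24 mm in x, 26 mm tall, on a small foot) standing on the base plate's +x side, axes as base. Origin in its mid plane, on the leg's centre line, 12 mm above the table; the tab is at x 82..106 mm. The leg is on the mark when pointer and origin have the same y in this frame. 38 to 78 mm to -y of the pointer's start; fixed during a run.
- cam_lever (a joint): Cam lever angle, rad: 0 open (leaning away from the post), 0.42 fully closed (upright). Hinge on the leg along y, at x 10, y -22, z 52 mm in leg coordinates. Width over post and lever bar along x: 59 mm open (x -22..37), 44 mm closed (x -22..22, centred on x 0). A spring opens it: about 3 N on the bar at first, 8 N closed, then a hard stop.
- lever_bar (a point): Middle of the round black bar on top of the cam lever (12 mm thick, 30 mm long along y), which the finger presses; in leg coordinates about x 31, y -22, z 84 mm open and x 16, z 90 mm closed.
- plunger (a joint): Plunger stroke in m: 0 up, 0.012 fully down. Vertical, sprung (4 N at first, 10 N at the bottom, then a hard stop); rises again when let go. The leg is set free near 9 mm.
- plunger_top (a point): Middle of the top of the plunger's round black cap, 32 mm in diameter, on the housing; at base x 0, y 110 mm, 95 mm above the table when up.
- hammer: Bystander: hammer with a wooden handle, 280 mm, lying on the base's +x side. Leave alone.
- tube_offcut: Bystander: steel box-tube offcut 100 x 50 x 40 mm, lying on the base's +x side. Leave alone.
- wrench: Bystander: spanner 180 mm long, lying past the housing (base +y side). Leave alone.

How it is judged:
By the outcome, as a careful person would: the job done as asked, in the order asked, and still so for the second after the job is handed in, while the arm keeps its last pose, push and grip.
It also fails if it takes over 48 s, if anything falls off the work surface, if the arm or the gripper's body presses on something with over 40 N, if the wrist force passes 120 N, or if a joint passes its speed limit or range.

## Working session

There is one attempt and no reset: what is moved stays moved. The work goes in short steps, each a Python script; the robot and the scene stay as the last script left them, time stands still between calls to the robot, and variables do not carry over. Pictures are saved under pics/ and viewed, at most 10 in all, crops included, and the job is handed in when it is done.

```bash
ls; mkdir -p pics; cat > h.py <<'E'
import numpy as np, cv2
from rig import robot
def save(cam,name):
    im=robot.get_image(cam); cv2.imwrite(f"pics/{name}.png",im[:,:,::-1]); return im
def w(cam,p,T=None):
    T=robot.calibration(cam)["world_to_cam"] if T is None else T
    return (np.linalg.inv(T)@np.r_[p,1])[:3]
def look(cam,names,fn='tip_of',T=None):
    o={}
    for n in names:
        r=getattr(robot,fn)(cam,n)
        o[n]=[(round(d['score'],2),w(cam,d['position'],T)) for d in r[:2]]
        print(cam,n,[(s,np.round(p*1000,1)) for s,p in o[n]])
    return o
E
python3 - <<'E'
from h import *
print(robot.get_obs())
for c in("top","scene"):
    save(c,c+"0")
    look(c,["base","leg","fence","post","pointer","mark","lever_bar","plunger_top"])
E
```

```text
pics
{'clock': 0.0, 'qpos': array([-1.16958982e+00,  4.80853045e-01,  1.59687596e+00,  4.78055582e-05,
        1.06509993e+00, -4.65915414e-02]), 'qvel': array([-1.64307682e-03, -2.42368984e-05,  1.23906672e-03,  1.57738212e-04,
       -1.63255324e-03, -5.55518215e-04]), 'tau': array([ 6.25397850e-03, -9.50642824e+01, -4.30181873e+01,  4.32595534e-04,
        1.22697678e-02, -2.29025332e-06]), 'position': array([ 0.28131329, -0.58550992,  0.23065785]), 'ee_rot': array([-3.06199019e+00, -6.97229927e-01,  2.77770713e-04]), 'force': array([ 0.04605537, -0.39295373, -0.24997443]), 'moment': array([ 0.04872732, -0.02852751,  0.02726086]), 'grasp_force': 0.0, 'gripper_width': 0.0854212014118353}
top base [(0.7, array([5.577e+02, 4.950e+01, 4.000e-01]))]
top leg [(0.93, array([554.9,  49.2,  -1.8]))]
top fence [(0.8, array([552.9,  38.5,  73.8]))]
top post [(0.86, array([531.3,  36.8,  81.9]))]
top pointer [(0.87, array([630.4,  24.2,  28.4]))]
top mark []
top lever_bar [(0.66, array([580.2,  20.4,  83.5]))]
top plunger_top [(0.76, array([577.9, 156.1,  97.4]))]
scene base [(0.73, array([554. ,  50.7,  -1.1]))]
scene leg [(0.77, array([5.534e+02, 5.070e+01, 4.000e-01]))]
scene fence [(0.82, array([551. ,  46.4,  73.3]))]
scene post [(0.83, array([525. ,  36.5,  89.3])), (0.32, array([555. ,  48.9,  -3.6]))]
scene pointer [(0.97, array([624.5,  29.2,  32.2]))]
scene mark []
scene lever_bar [(0.53, array([581.8,  21.1,  87.2])), (0.45, array([552.9,  47.7,  -0. ]))]
scene plunger_top [(0.66, array([583.7, 155.6,  96. ]))]
```

View pics/top0.png

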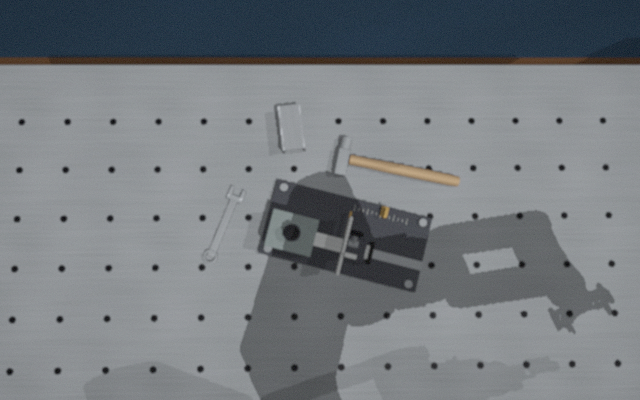

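View pics/scene0.png

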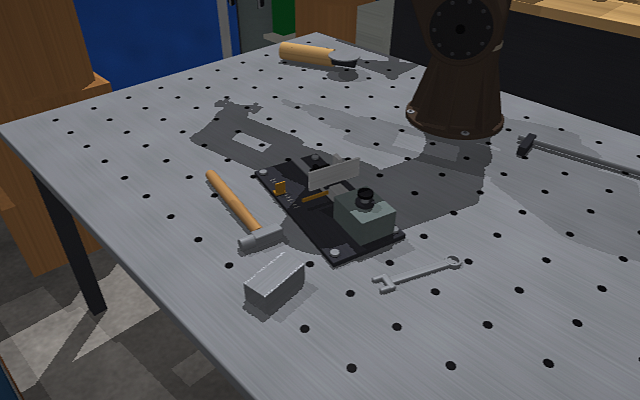

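```bash
cat > fit.py <<'E'
from h import *
L=dict(base=(0,0,0),leg=(0,0,0),fence=(0,-6,72),post=(-22,-19,84),pointer=(78,-3,30),lever_bar=(31,-22,84),plunger_top=(0,110,95))
def fit(P,Q):
    P=np.array(P)[:,:2];Q=np.array(Q)[:,:2]; a=P-P.mean(0);b=Q-Q.mean(0)
    yaw=np.arctan2((a[:,0]*b[:,1]-a[:,1]*b[:,0]).sum(),(a*b).sum())
    R=np.array([[np.cos(yaw),-np.sin(yaw)],[np.sin(yaw),np.cos(yaw)]])
    t=Q.mean(0)-R@P.mean(0); return yaw,t,Q-(P@R.T+t)
E
python3 - <<'E'
from fit import *
o={}
P,Q=[],[]
for c in("top","scene"):
    robot.get_image(c)
    for n,l in look(c,L).items():
        if l and l[0][0]>.5: P.append(np.array(L[n])/1000);Q.append(l[0][1])
    look(c,["mark"])
y,t,r=fit(P,Q);print(np.degrees(y),t,np.round(r*1000,1))
E
```

```text
top base [(0.63, array([559.8,  48.1,  -2.3])), (0.61, array([629.7,  24.5,  27.8]))]
top leg [(0.79, array([553.8,  47.8,  -1.9]))]
top fence [(0.76, array([551.4,  37.2,  76.8])), (0.57, array([602.6, 310.4,   2.7]))]
top post [(0.74, array([526.8,  35.3,  83.7]))]
top pointer [(0.95, array([630. ,  23.2,  28.1]))]
top lever_bar [(0.53, array([576.9,  21.6,  84.7]))]
top plunger_top [(0.71, array([578.1, 151.3,  96.7]))]
top mark []
scene base [(0.67, array([556. ,  48.6,   1.1]))]
scene leg [(0.92, array([551.7,  47.6,   0.7]))]
scene fence [(0.8, array([547.7,  45. ,  73. ]))]
scene post [(0.69, array([527.3,  39. ,  88.4]))]
scene pointer [(0.67, array([627.8,  26.1,  33.3]))]
scene lever_bar [(0.53, array([582.5,  20. ,  87. ]))]
scene plunger_top [(0.44, array([584. , 154.9,  97.9]))]
scene mark []
-14.171943280811025 [0.55373906 0.04799001] [[ 6.   0.2]
 [ 0.  -0.2]
 [-0.9 -5. ]
 [-0.9  0.4]
 [ 1.4 -2.7]
 [-1.6  2.6]
 [-2.6 -3.3]
 [ 2.3  0.6]
 [-2.  -0.4]
 [-4.6  2.8]
 [-0.4  4.1]
 [-0.9  0.1]
 [ 4.1  1. ]]
```

Top picture: base plate yawed about -14°, plunger at (291,232), fence at (345,245), pointer at (351,215), and the brass mark tab at (385,212). The scene picture agrees. The fit residuals are a few mm. Next I move over the mark for a close wrist view.

```bash
cat >> fit.py <<'E'
from scipy.spatial.transform import Rotation as Rn
YAW=np.radians(-14.17); T0=np.array([.55374,.04799])
def B(x,y,z):  # base mm -> world m
    c,s=np.cos(YAW),np.sin(YAW); x,y=x/1000,y/1000
    return np.array([T0[0]+c*x-s*y,T0[1]+s*x+c*y,z/1000])
def invB(p):
    c,s=np.cos(YAW),np.sin(YAW); d=p[:2]-T0
    return np.round(np.array([c*d[0]+s*d[1],-s*d[0]+c*d[1],p[2]])*1000,1)
def ori(flip=0):
    bx=np.array([np.cos(YAW),np.sin(YAW),0])*(-1 if flip else 1)
    z=np.array([0,0,-1.]); return Rn.from_matrix(np.c_[np.cross(bx,z),bx,z]).as_rotvec()
E
python3 - <<'E'
from fit import *
C=np.linalg.inv(robot.calibration("wrist")["world_to_cam"]); o=robot.get_obs()
R=Rn.from_rotvec(o['ee_rot']).as_matrix()
off=R.T@(C[:3,3]-o['position']); ax=R.T@C[:3,2]
print("cam in tool",off,"axis",ax)
for f in(0,1): print(f,robot.solve_ik(B(0,-20,200),ori(f)), robot.solve_ik(B(0,-130,60),ori(f)), robot.solve_ik(B(0,110,85),ori(f)))
q=[robot.solve_ik(B(0,-130,60),ori(f)) for f in(0,1)]
f=int(np.argmin([9 if x is None else abs(x[5]) for x in q]));print("flip",f)
Rf=Rn.from_rotvec(ori(f)).as_matrix()
p=B(70,-30,0); h=.26
# camera axis hits table mark area
d=Rf@ax; c=p-d*((h+off[2]*-1-0)/-d[2])*-1 if False else p
zc=h-off[2]; cam=p+d*(zc/d[2]); tcp=cam-Rf@off
tcp[2]=h
print(tcp)
robot.move_ptp(tcp,ori(f))
save("wrist","w1")
print(robot.get_obs()['clock'])
for n,l in look("wrist",["mark","pointer","fence","leg","base","lever_bar","post","plunger_top"]).items():
    print(n,[invB(x[1]) for x in l])
E
```

```text
cam in tool [ 0.07799628 -0.00110762 -0.14304463] axis [-0.3022158   0.00110674  0.95323889]
0 [-3.10035885e-03  3.76597827e-01  1.86181184e+00 -4.44089210e-16
  9.03182987e-01  2.44212796e-01] [-2.05901990e-01  5.56642259e-01  2.01791529e+00 -4.44089210e-16
  5.67035103e-01  4.14111653e-02] [ 2.09832953e-01  5.90460116e-01  1.83419283e+00 -4.44089210e-16
  7.16939705e-01  4.57146108e-01]
1 [-3.10035885e-03  3.76597827e-01  1.86181184e+00 -4.44089210e-16
  9.03182987e-01 -2.89737986e+00] None [ 2.09832953e-01  5.90460116e-01  1.83419283e+00 -4.44089210e-16
  7.16939705e-01 -2.68444655e+00]
flip 0
[0.62707383 0.04988082 0.26      ]
4.4167
wrist mark [(0.45, array([ 8.184e+02,  1.554e+02, -4.000e-01])), (0.26, array([557.8,  50.8,  -3.5]))]
wrist pointer [(0.63, array([632.5,  22.1,  32.8]))]
wrist fence [(0.97, array([555.7,  42.6,  74.2]))]
wrist leg [(0.78, array([555.5,  55. ,  -2.1]))]
wrist base [(0.89, array([555.1,  53.3,   0.6]))]
wrist lever_bar [(0.67, array([580.2,  18. ,  84.8]))]
wrist post [(0.94, array([527. ,  34.5,  86. ]))]
wrist plunger_top [(0.79, array([583.8, 157.7,  94.1]))]
mark [array([230.3, 169. ,  -0.4]), array([ 3.3,  3.7, -3.5])]
pointer [array([82.7, -5.8, 32.8])]
fence [array([ 3.2, -4.7, 74.2])]
leg [array([-0. ,  7.2, -2.1])]
base [array([0. , 5.5, 0.6])]
lever_bar [array([ 33. , -22.6,  84.8])]
post [array([-22.6, -19.6,  86. ])]
plunger_top [array([  2.3, 113.7,  94.1])]
```

View pics/w1.png

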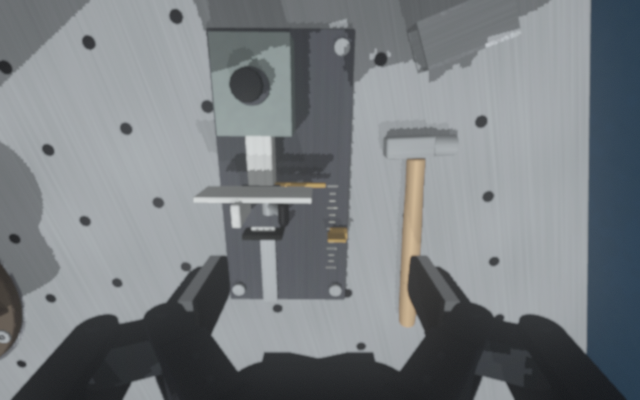

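Wrist view: plate square with the image, pointer blade at about (303,185), mark tab at about (338,235), fingers at the bottom. I'll enlarge the pointer and mark.

```bash
python3 - <<'E'
from fit import *
im=cv2.imread("pics/w1.png")
cv2.imwrite("pics/w1c.png",cv2.resize(im[175:255,270:360],None,fx=7,fy=7,interpolation=cv2.INTER_NEAREST))
# predicted pixels for tab top edges at several y, and pointer edges
Cal=robot.calibration("wrist")
def pix(p):
    c=Cal["world_to_cam"]@np.r_[p,1]; u=Cal["mtx"]@c[:3]; return np.round(u[:2]/u[2],1)
for z in(30,32): print("pointer",z,[pix(B(70,y,z)) for y in(-5,-3,-1)])
for z in (12,38): print("tab",z,[(y,pix(B(94,y,z))) for y in range(-85,-35,5)])
E
```

```text
pointer 30 [array([317.6, 187.5]), array([317.6, 186. ]), array([317.6, 184.4])]
pointer 32 [array([317.6, 187.9]), array([317.6, 186.4]), array([317.6, 184.8])]
tab 12 [(-85, array([334.8, 239.6])), (-80, array([334.9, 236.3])), (-75, array([335., 233.])), (-70, array([335. , 229.6])), (-65, array([335.1, 226.2])), (-60, array([335.2, 222.8])), (-55, array([335.2, 219.4])), (-50, array([335.3, 216. ])), (-45, array([335.3, 212.5])), (-40, array([335.4, 209. ]))]
tab 38 [(-85, array([335.9, 248.1])), (-80, array([336. , 244.6])), (-75, array([336. , 241.1])), (-70, array([336.1, 237.6])), (-65, array([336.2, 234. ])), (-60, array([336.2, 230.5])), (-55, array([336.3, 226.9])), (-50, array([336.4, 223.2])), (-45, array([336.5, 219.6])), (-40, array([336.5, 215.9]))]
```

View pics/w1c.png

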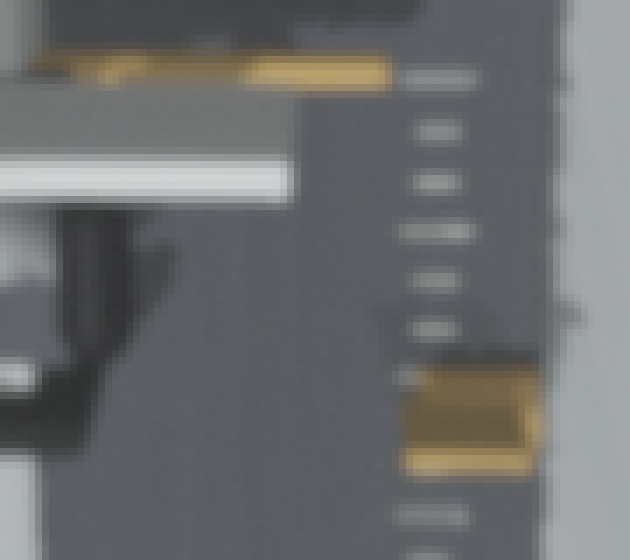

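Crop: the pointer's mid-row is about 185.6, and the tab's top face is centred on row 240.9. That puts the mark at base y ≈ -74.7 and the required leg displacement at ≈ -72 mm, inside the stated range. Next, the plunger.

```bash
python3 - <<'E'
from fit import *
robot.grip(0.0,30)
robot.move_ptp(B(1,111,115),ori())
robot.servo_line(B(1,111,97),rate=.08)
for z in (90,85,83.5,82.5,81.5,80.5,79.5):
    robot.servo_line(B(1,111,z),rate=.04); o=robot.get_obs()
    print(z,round(o['position'][2]*1000,1),np.round(o['force'],1),round(o['clock'],2))
    if o['force'][2]>22: break
robot.sleep(.3)
save("wrist","w2"); look("wrist",["fence","pointer"])
robot.servo_line(B(1,111,125),rate=.15)
robot.grip(.085)
print(robot.get_obs()['clock'])
robot.get_image("top")
for n,l in look("top",["leg","fence","pointer","post","lever_bar"]).items():
    print(n,[invB(x[1]) for x in l])
E
```

```text
90 90.2 [ 0.4 -0.6  3.6] 7.05
85 85.4 [ 0.6 -1.5  8.5] 7.33
83.5 84.0 [ 0.6 -1.8  9.7] 7.58
82.5 83.1 [ 1.3 -2.1  9.7] 7.83
81.5 82.9 [-4.2 -3.6 23.9] 8.07
wrist fence []
wrist pointer []
9.75
top leg [(0.9, array([524.2, -58.3,  -2.9])), (0.22, array([721.5, -82.8,   1.7]))]
top fence [(0.84, array([523.1, -68.5,  73.1]))]
top pointer [(0.94, array([601.7, -85.3,  28. ])), (0.41, array([501.2, -71.4,  82.6]))]
top post [(0.86, array([501.4, -69.3,  83.4]))]
top lever_bar [(0.68, array([552.6, -83.1,  85.9]))]
leg [array([  -2.6, -110.3,   -2.9]), array([194.7, -85.7,   1.7])]
fence [array([  -1.2, -120.5,   73.1])]
pointer [array([  79.1, -117.5,   28. ]), array([ -21.7, -128.7,   82.6])]
post [array([ -22. , -126.6,   83.4])]
lever_bar [array([  31. , -127.4,   85.9])]
```

Plunger bottomed (24 N on the hard stop) and the leg shot out by about 110 mm. Now I straddle post and lever and push the leg back to just short of the mark.

```bash
python3 - <<'E'
from fit import *
robot.move_ptp(B(1.5,-137,140),ori())
robot.servo_line(B(1.5,-137,60),rate=.12); print("down",robot.get_obs()['force'],robot.get_obs()['clock'])
robot.servo_line(B(1.5,-93,60),rate=.05)
robot.sleep(.2)
o=robot.get_obs();print(invB(o['position']),np.round(o['force'],1),o['clock'])
im=save("wrist","w3")
for n,l in look("wrist",["pointer","fence","mark"]).items(): print(n,[invB(x[1]) for x in l])
Cal=robot.calibration("wrist")
def pix(p):
    c=Cal["world_to_cam"]@np.r_[p,1]; u=Cal["mtx"]@c[:3]; return u[:2]/u[2]
u,v=pix(B(80,-75,35)).astype(int);print(u,v)
for n,z in(("tab",38),("ptr",32)): print(n,[(y,np.round(pix(B(94 if n=="tab" else 74,y,z)),1)) for y in(-80,-75,-70)])
a,b=max(0,u-60),max(0,v-45); print(a,b)
cv2.imwrite("pics/w3c.png",cv2.resize(im[b:b+90,a:a+120,::-1],None,fx=6,fy=6,interpolation=cv2.INTER_NEAREST))
E
```

```text
down [0.42600829 0.38402347 0.37994269] 11.8417
[  1.4 -93.2  59.9] [-0.7 -3.8  0.4] 13.075
wrist pointer [(0.74, array([609.3, -47.4,  34.3]))]
wrist fence [(0.66, array([534.2, -29.4,  74.1]))]
wrist mark []
pointer [array([ 77.2, -78.9,  34.3])]
fence [array([  0. , -79.8,  74.1])]
mark []
454 210
tab [(-80, array([479.6, 220.7])), (-75, array([481. , 212.6])), (-70, array([482.4, 204.3]))]
ptr [(-80, array([440.8, 217. ])), (-75, array([441.8, 209. ])), (-70, array([442.9, 201. ]))]
394 165
```

View pics/w3c.png

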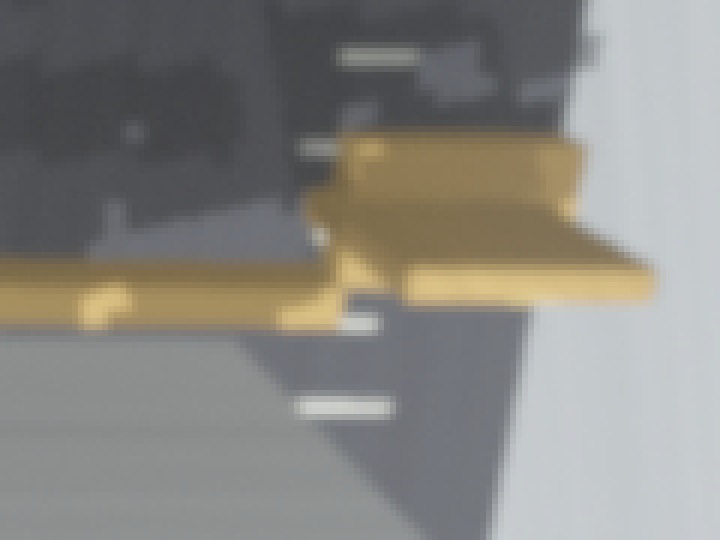

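View pics/w3.png

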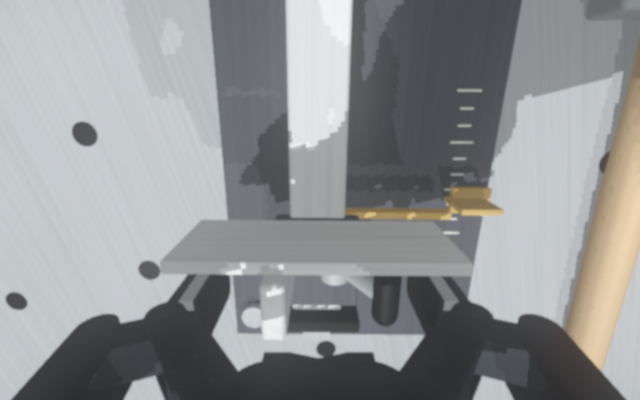

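The crop shows the pointer's top face at about row 217 and the tab's top face at about row 212.5. So the pointer is still about 4 mm short (-79 against -75), and this agrees with the TCP geometry. I'll make the last step, check, and dwell with the lever open.

```bash
cat >> fit.py <<'E'
def check(name):
    im=save("wrist",name); Cal=robot.calibration("wrist")
    def pix(p):
        c=Cal["world_to_cam"]@np.r_[p,1]; u=Cal["mtx"]@c[:3]; return u[:2]/u[2]
    u,v=pix(B(80,-75,35)).astype(int); a,b=max(0,u-60),max(0,v-45); print("crop",a,b)
    for n,x,z in(("tab",94,38),("ptr",74,34)): print(n,[(y,np.round(pix(B(x,y,z))[1],1)) for y in(-79,-77,-75,-73,-71)])
    cv2.imwrite(f"pics/{name}c.png",cv2.resize(im[b:b+90,a:a+120,::-1],None,fx=6,fy=6,interpolation=cv2.INTER_NEAREST))
    o=robot.get_obs();print(invB(o['position']),np.round(o['force'],1),o['gripper_width'],o['grasp_force'],o['clock'])
E
python3 - <<'E'
from fit import *
robot.servo_line(B(.3,-88.9,60),rate=.03); robot.sleep(.3)
check("w4")
E
```

```text
crop 394 172
tab [(-79, np.float64(225.9)), (-77, np.float64(222.7)), (-75, np.float64(219.4)), (-73, np.float64(216.2)), (-71, np.float64(212.9))]
ptr [(-79, np.float64(223.2)), (-77, np.float64(220.1)), (-75, np.float64(216.9)), (-73, np.float64(213.7)), (-71, np.float64(210.5))]
[  0.4 -88.9  60. ] [ 2.1 -3.5  1.2] 0.08540239729692142 1.6260959208011627 13.9167
```

View pics/w4c.png

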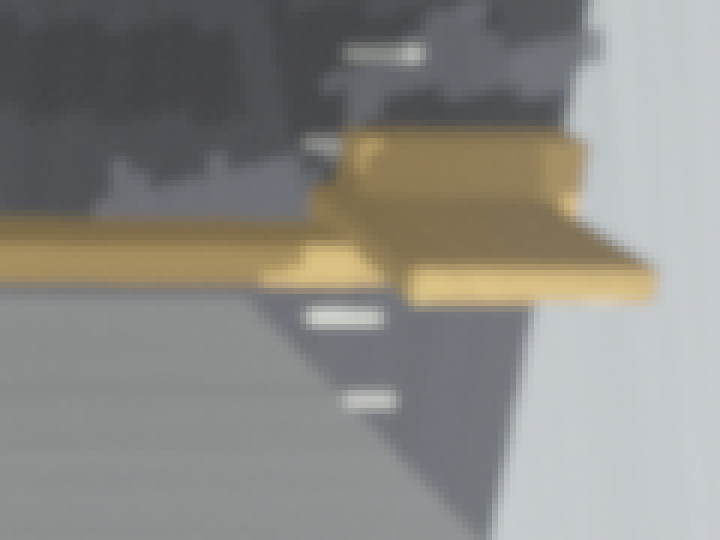

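Pointer top face (≈ row 216.7 → y -74.9) and tab (≈ 219.5 → y -75.0) are aligned. Dwell, then squeeze.

```bash
python3 - <<'E'
from fit import *
robot.sleep(1.0)
robot.grip(.036,50); robot.sleep(.3)
check("w5")
robot.get_image("scene"); 
for c in("top","wrist"):
    robot.get_image(c)
    for n,l in look(c,["pointer","lever_bar","fence"]).items(): print(n,[invB(x[1]) for x in l])
E
```

```text
crop 395 172
tab [(-79, np.float64(225.5)), (-77, np.float64(222.3)), (-75, np.float64(219.1)), (-73, np.float64(215.9)), (-71, np.float64(212.6))]
ptr [(-79, np.float64(222.9)), (-77, np.float64(219.8)), (-75, np.float64(216.6)), (-73, np.float64(213.4)), (-71, np.float64(210.2))]
[ -0.1 -88.8  60.8] [-4.1 -2.9 24.3] 0.042106346622735505 50.944200195372105 15.7417
top pointer []
top lever_bar []
top fence []
pointer []
lever_bar []
fence []
wrist pointer []
wrist lever_bar [(0.66, array([545.7, -47.7,  91.9]))]
wrist fence [(0.64, array([537.1, -27.1,  74.7])), (0.6, array([547.5, -48.7,  88. ]))]
pointer []
lever_bar [array([ 15.7, -94.8,  91.9])]
fence [array([  2.3, -76.9,  74.7]), array([ 17.7, -95.3,  88. ])]
```

View pics/w5c.png

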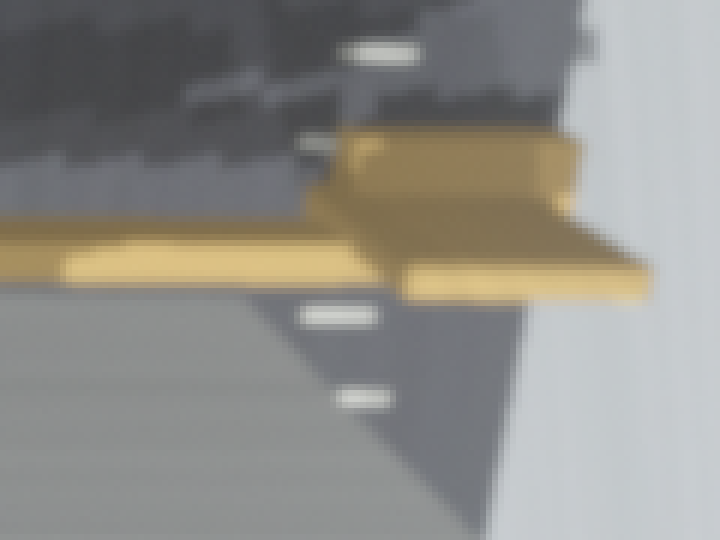

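View pics/w5.png

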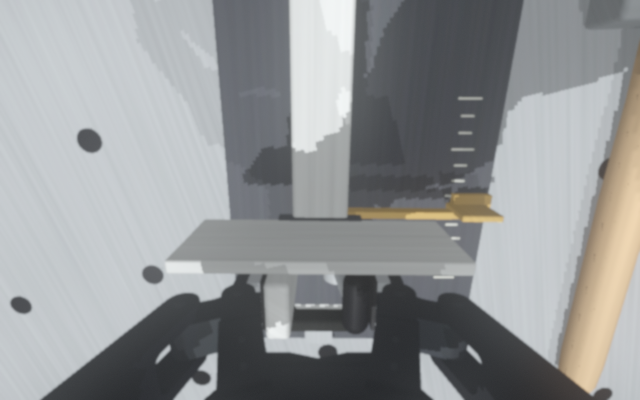

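The lever is closed: bar at x ≈ 16, z ≈ 91, and the fingers have stopped against the hard stop at 50 N. The pointer (≈ row 216.4) still matches the tab (≈ row 219), both at y ≈ -75. Handing in.

```bash
python3 -c "
from rig import robot
print(robot.hand_in())"
```

```text
the job is handed in; nothing more can be done
None
```

I handed the job in at about 16 s of robot time, with the plunger pressed and the leg released, and the arm still holding the leg on its mark (within about 0.5 mm by the wrist camera) and the cam lever fully closed.

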